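# Hold the whetstone in the corner of the sharpening board

### The arm

A 6-joint arm with a two-finger parallel gripper is mounted at the origin on the work surface. World frame = base frame: x ahead of the robot, y to its left, z up, the work surface at z = 0. Lengths are in m, angles in rad, forces in N, time in s.
With the tool pointing down it reaches from about 0.3 to 0.85 m from the base axis. Payload 5.4 kg.
Tool frame: the origin (TCP) lies at the very end of the fingers, on their centre line; the grasp point (between the pads) lies 19 mm behind it; z points along the fingers, y is the direction in which the jaws open and shut (so a half turn about z gives the same grasp; the last joint's range is limited). The gripper opens to 85 mm and grips with 20 to 120 N. Pads are 22 mm wide; open, the fingers measure 114 mm over their backs; the gripper's body (76 mm by 85 mm) begins 54 mm behind the grasp point. The pads swing forward as they close: fully open they stand 13 mm farther back than shut.
Start: joints at [1.106, 0.158, 1.597, -0, 1.386, -0.21], TCP at [0.145, 0.556, 0.196] pointing down, gripper open.
Joint ranges: [-2.91, 2.91], [-0.94, 2.29], [0.18, 2.7], [-1.29, 4.43], [0.17, 2.64], [-3, 3]. Speed limits (rad/s): [2.57, 2.57, 3.14, 3.14, 3.14, 3.14].

### API

Orientations are given as [roll, pitch, yaw] about the fixed x, y, z axes, in that order (R = Rz(yaw) Ry(pitch) Rx(roll)).
In Python, from plant import r gives the robot as it stands.
- The arm moves only by the shell command python3 -m pendant 'ROWS' [FORCE]. ROWS is a JSON object of lists of equal length, an entry for each row: "dp": the shift along the tool's x, y, z in mm, a list of three; "rotation": the turn, a rotation vector about the tool's x, y, z in rad, a list of three; "fingers": the finger opening in mm, from 0 to 85.4. A call has 1 to 20 rows; each row shifts and turns the pose as measured when the row begins, along the tool's axes as they then stand; what a row does not reach is not made up. A row lasts 1/10 s, in which the tool goes at most 50 mm and 8.59 degrees, less where a joint would pass 70% of its speed; a pose out of reach is approached as far as the arm can. A call is refused whole if a number of a shift passes 50 or a number of a turn 0.15, either way. A call with a gripper value outside its range is refused whole. The fingers move at their own pace and stop on an object; FORCE is the grip in N (left out, the last holds). Time passes only in rows, so rows that do not move let the fingers close. It gives the time, the measured TCP pose, the force and the opening at its end, in the units of the state.
- r.state(): the state, without advancing time (a new reading comes with each control period).
- r.capture(name): name is "side" or "top" or "wrist"; returns a dict with "img" (420x560x3 uint8, red, green, blue), "depth" (420x560 float32, m along the optical axis (not along the pixel's ray), 0 where there is no reading), "intrinsics" (3x3 intrinsics, pixels), "R" (3x3) and "t" (3): a world point X has camera coordinates R X + t. Camera axes: x right, y down, z forward; pixel columns grow to the right and rows downward; lengths in m; the calibration is good to about 2 mm. A picture is of the moment at which its call begins.
- r.close_job(): hands the job in, once; it reports no verdict.
Trained networks look in the newest picture that a camera, given by its name, has taken for a name from the list of things; names that differ only in an ending like _2 or _b are one class to them, and where a whole thing is asked for, a point or a joint stands for the part that bears it (a point fixed in the world has none). Each returns a list of dicts, best first, with "conf" (0 to 1); they miss things now and then, are a little off and sometimes report something else, mostly with a low value. They report only what shows in the picture. A call takes as long as a camera call.
- r.silhouettes(camera, thing): "mask" (420x560 bool, what is visible of it) and "rect" ([left, top, right, bottom] in pixels, round what is visible of it).
- r.tip_of(camera, thing): "point" ([column, row] in pixels: a listed point, or the origin of a listed thing).
The state is a dict: "clock": time; "q": joint angles; "qd": joint speeds; "joint_torque": joint torques, N m; "ee_pos": TCP position; "tcp_rot": TCP orientation; "wrist_force": force on the tool from outside, world axes, zero at the start; "wrist_torque": the same for the moment, N m; "grip_width": finger opening in m.
Only numpy, scipy, OpenCV 4.12 (cv2) and the standard library are available. Lean on these libraries where they do the work, as an engineer would, in place of code of your own. Each camera call takes 0.05 s, during which the arm holds its last target.

### The job

Get the whetstone ready on the sharpening board. First, while the stone still lies on the counter, lock the loose stop block where it stands by turning the knob on top of it clockwise (seen from above) until it is tight; then bring the stone, upright on its wooden foot, onto the board and push it down and into the corner so that it bears firmly on the board, lies flush along the fence and butts its end against the stop block, all at once, without shifting the stop. Finish while still holding it there with that one diagonal push (do not let go), and leave the crate, teacup and dish alone.

Things in the scene. Friction and masses are not known exactly. Their poses are not given: they have to be found in the camera images.
- stone_mid (a point): Centre of the whetstone, a loose block 50 mm (its x) by 160 mm (its y, the long way) by 50 mm high (its z, up): grey stone 30 mm thick on a pale wooden foot 20 mm thick, 0.48 to 0.72 kg. It starts on its foot on the counter at the robot's right (point 25 mm above the counter), its long side roughly pointing away from the robot. Either end may meet the stop.
- stone: The same whetstone: origin at the centre of its underside, 25 mm below stone_mid, same axes. Board, fence, stop and stone are smooth and slick to each other: it drags with about 0.2 to 0.3 of the force pressing it on.
- bed: The board of the sharpening jig, fixed to the counter: brown wood, 120 mm (its x) by 320 mm (its y) and 20 mm high. Origin at the centre of its underside on the counter, its x pointing to the fence side (away from the robot, turned by up to 0.3 rad), its y along the fence towards the stop block, z up. The board's top is 20 mm above the counter.
- fence: Dark wooden fence on the board's far long edge, fixed, 18 mm thick (x), 320 mm long (y), rising 16 mm above the board's top (36 mm above the counter). Origin at the centre of its underside, at (51, 0, 20) mm in the bed's frame, same axes as the bed; its inner face, which the stone must meet, is 9 mm from the origin towards -x, at x = +42 mm in the bed's frame.
- stop: The stop block, dark wood with a thin steel face: 78 mm across the board (x), 60 mm along the fence (y), 34 mm high, standing on the board at its +y end and sliding along the fence. Origin at the middle of the bottom edge of the face that meets the stone (that face looks to -y), axes as the bed; the block runs from there 60 mm towards +y. Until locked it slides at about 3 N; with the knob tight it holds a push of about 25 N.
- stop_face (a point): Middle of the stop block's face that meets the stone, 17.5 mm above the board's top and 37.5 mm above the counter, at x = +2 mm in the bed's frame. The face looks to -y of the bed's frame.
- knob_grip (a point): The point to grip on the clamp knob: on its upright axis, 80 mm above the counter, 32 mm behind the stop's face (towards +y). The knob is a black upright bar handle 52 mm long (its x), 14 mm thick (its y) and 26 mm high, half of it above this point; below it are a 26 mm wide collar and, 21 mm below the point, a steel washer on the block. Its axes turn with the knob: grip across its y.
- knob (a joint): Turn of the clamp knob in rad, growing clockwise seen from above: near 0 (up to 0.2) loose at the start, with the bar across the board; tight from 1.25 on, about a quarter turn with the bar nearly along the fence; ends at 1.55. Turning takes about 0.1 to 0.2 N m; it stays where it is left.
- crate: Pale wooden open crate, 100 by 170 by 45 mm, beyond the jig. Leave alone. Origin at the centre of its underside.
- teacup: Blue ceramic teacup, 72 mm wide, 75 mm high. Leave alone. Origin at the centre of its underside.
- dish: White sauce dish, 90 mm wide, 22 mm high, on the robot's side. Leave alone. Origin at the centre of its underside.

How it is judged:
By the outcome, as a careful person would: the job done as asked, in the order asked, and still so for the second after the job is handed in, while the arm keeps its last pose, push and grip.
It also fails if it takes over 58 s, if anything falls off the work surface, if the arm or the gripper's body presses on something with over 40 N, if the wrist force passes 120 N, or if a joint passes its speed limit or range.

## Working session

There is one attempt and no reset: what is moved stays moved. The work goes in short steps, Python scripts to look and compute and a shell command to move; the robot and the scene stay as the last step left them, time stands still between calls to the robot, and variables do not carry over. Pictures are saved under pics/ and viewed, and the job is handed in when it is done.

```bash
ls; mkdir -p pics; cat > h.py <<'E'
import numpy as np,cv2
from plant import r
def save(n,f):
    c=r.capture(n); cv2.imwrite('pics/'+f,c['img'][:,:,::-1]); return c
def world(c,u,v,z=None,d=None):
    K=np.array(c['intrinsics']);R=np.array(c['R']);t=np.array(c['t'])
    ray=np.linalg.inv(K)@[u,v,1.]
    o=-R.T@t; w=R.T@ray
    if z is not None: return o+w*(z-o[2])/w[2]
    if d is None: d=c['depth'][int(round(v)),int(round(u))]
    return o+w*d
def proj(c,X):
    p=np.array(c['intrinsics'])@(np.array(c['R'])@np.array(X)+np.array(c['t'])); return p[:2]/p[2]
E
python3 - <<'E'
from h import *
for n in ['top','side']:
    c=save(n,n+'0.png')
    print(n,np.round(-np.array(c['R']).T@c['t'],3))
    H={'stone_mid':.025,'stone':0,'bed':0,'fence':.02,'stop':.02,'stop_face':.0375,'knob_grip':.08,'crate':0,'teacup':0,'dish':0}
    for k,z in H.items():
        for q in r.tip_of(n,k)[:2]:
            print(k,round(q['conf'],2),np.round(q['point'],1),np.round(world(c,*q['point'],z=z),4))
print(r.state())
E
```

```text
pics
top [ 0.454 -0.04   0.934]
stone_mid 0.56 [402.4 210.6] [ 0.5673 -0.3021  0.025 ]
stone_mid 0.47 [231.1 246.9] [0.4961 0.064  0.025 ]
stone 0.7 [396.5 210.4] [ 0.5711 -0.2964  0.    ]
bed 0.78 [235.6 248.1] [0.4944 0.0571 0.    ]
fence 0.76 [237.5 223.9] [0.5452 0.0509 0.02  ]
stop 0.71 [199.8 242.6] [0.5065 0.1314 0.02  ]
stop_face 0.66 [196.2 240.3] [0.5104 0.1357 0.0375]
knob_grip 0.71 [177.6 239. ] [0.511  0.1645 0.08  ]
crate 0.85 [194.1 128. ] [0.7669 0.1506 0.    ]
teacup 0.83 [326.7 134.1] [ 0.7471 -0.149   0.    ]
dish 0.64 [320.2 304. ] [ 0.3729 -0.123   0.    ]
side [0.247 0.778 0.813]
stone_mid 0.66 [316.6 174.7] [ 0.5703 -0.3024  0.025 ]
stone_mid 0.34 [158.1 273.9] [0.7534 0.1704 0.025 ]
stone 0.72 [313.4 185.4] [ 0.5721 -0.2869  0.    ]
bed 0.87 [293.2 283.4] [0.4939 0.0605 0.    ]
bed 0.59 [273.7 300.1] [0.5137 0.1196 0.    ]
fence 0.95 [270.8 270.5] [0.5447 0.0628 0.02  ]
stop 0.62 [270.5 301.4] [0.5117 0.1414 0.02  ]
stop_face 0.95 [278.2 293.7] [0.4997 0.1311 0.0375]
knob_grip 0.94 [263.4 287.9] [0.5171 0.1643 0.08  ]
crate 0.57 [159.4 274. ] [0.7667 0.1502 0.    ]
teacup 0.92 [225.2 199.5] [ 0.7566 -0.1385 -0.    ]
dish 0.89 [368.8 244.2] [ 0.3786 -0.1234  0.    ]
{'clock': 1.1, 'q': array([ 1.10591380e+00,  1.58379391e-01,  1.59700856e+00, -3.02035649e-05,
        1.38618626e+00, -2.10077413e-01]), 'qd': array([-1.44959682e-04,  2.50304884e-03,  1.32198590e-03,  3.22591103e-05,
       -1.91188150e-03, -9.53619121e-04]), 'joint_torque': array([ 5.44528812e-04, -3.95986247e+01, -3.31710613e+01, -8.32926867e-05,
        1.49467451e-04, -2.41280361e-06]), 'ee_pos': array([0.14494319, 0.55641524, 0.19560644]), 'tcp_rot': array([3.14158081e+00, 3.28837833e-05, 2.88679308e+00]), 'wrist_force': array([ 0.49877822, -0.70937677, -0.03549365]), 'wrist_torque': array([ 0.0126224 ,  0.00835141, -0.02368906]), 'grip_width': 0.08538960271274536}
```

View pics/top0.png

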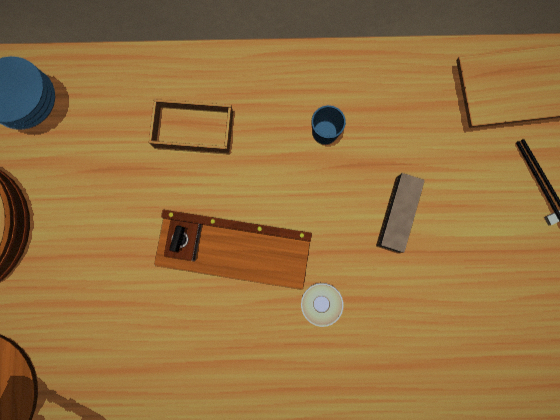

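View pics/side0.png

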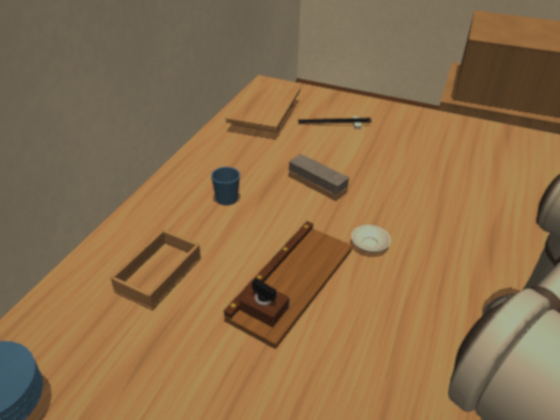

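```bash
cat > cloud.py <<'E'
from h import *
def cloud(c):
    K=np.array(c['intrinsics']);R=np.array(c['R']);t=np.array(c['t']);d=c['depth']
    v,u=np.indices(d.shape); P=np.stack([(u-K[0,2])/K[0,0]*d,(v-K[1,2])/K[1,1]*d,d],-1)
    return (P-t)@R
def rect(P):
    (cx,cy),(a,b),ang=cv2.minAreaRect((P[:,:2]*1000).astype(np.float32)); return np.round((cx,cy,a,b,ang),1)
E
python3 - <<'E'
from cloud import *
c=r.capture('top'); P=cloud(c); ok=c['depth']>0
def box(x0,x1,y0,y1,z0,z1):
    m=ok&(P[...,0]>x0)&(P[...,0]<x1)&(P[...,1]>y0)&(P[...,1]<y1)&(P[...,2]>z0)&(P[...,2]<z1); return m
print('counter',np.median(P[box(.3,.4,-.05,.1,-.02,.02)][:,2]))
m=box(.45,.7,-.42,-.2,.04,.06);print('stone',m.sum(),np.median(P[m][:,2]),rect(P[m]))
m=box(.38,.63,-.12,.28,.012,.027);print('bed',m.sum(),np.median(P[m][:,2]),rect(P[m]))
m=box(.38,.63,-.12,.28,.012,.045);print('bed+fence',m.sum(),rect(P[m]))
m=box(.38,.63,-.12,.28,.031,.041);print('fence',m.sum(),np.median(P[m][:,2]),rect(P[m]))
m=box(.38,.63,.05,.28,.049,.06);print('stop',m.sum(),np.median(P[m][:,2]),rect(P[m]))
m=box(.38,.63,.05,.28,.08,.11);print('knob',m.sum(),np.median(P[m][:,2]),rect(P[m]))
i=cv2.resize(c['img'][190:300,140:330],None,fx=4,fy=4,interpolation=cv2.INTER_CUBIC);cv2.imwrite('pics/crop.png',i[:,:,::-1])
for k in['stone','bed','fence','stop','knob_grip','crate','teacup','dish']:
    for q in r.silhouettes('top',k)[:1]: print(k,q['conf'],q['rect'],q['mask'].sum(), rect(P[q['mask']&ok]), np.median(P[q['mask']&ok][:,2]))
E
```

```text
counter -0.0001123877141768143
stone 1906 0.04937904125971281 [ 561.4 -295.6   51.2  160.4   71.3]
bed 6239 0.019702210934674502 [468.2  49.5 352.5 125.7  80.1]
bed+fence 7619 [477.5  48.  353.  143.6  79.9]
fence 1329 0.035607522314565265 [503.7  60.  319.9  95.2  80.1]
stop 812 0.054174796594190375 [511.2 164.1  60.2  78.2  81. ]
knob 210 0.09167119892516976 [511.7 166.3  15.2  51.1  76. ]
stone 0.8 [374.2, 170.8, 423.3, 251.6] 2282 [ 559.3 -301.7   65.1  160.6   71.1] 0.04898341686431712
bed 0.65 [156.1, 216.7, 306.9, 290.0] 6129 [481.8  66.1 330.4 104.8  80.2] 0.019699237408131984
fence 0.62 [160.2, 208.8, 311.1, 240.2] 1238 [543.   52.6 317.   24.1  80.7] 0.035612735956791035
stop 0.67 [162.0, 220.4, 202.3, 261.3] 1210 [512.9 169.1  71.4  79.4  80.3] 0.05465051087571879
knob_grip 0.71 [171.0, 228.1, 189.2, 253.8] 298 [511.6 168.7  30.8  53.1  72.9] 0.0905054464612527
crate 0.61 [146.9, 99.3, 232.3, 157.1] 4009 [768.1 149.6 172.7 118.1  86.2] 0.006910728920725914
teacup 0.92 [312.4, 106.4, 345.8, 143.8] 998 [ 750.4 -143.2   65.8   69.2   51. ] 0.03729312448500184
dish 0.79 [303.2, 282.2, 341.5, 329.1] 1429 [ 373.9 -123.4   86.6   85.9   25.9] 0.012914839768425234
```

View pics/crop.png

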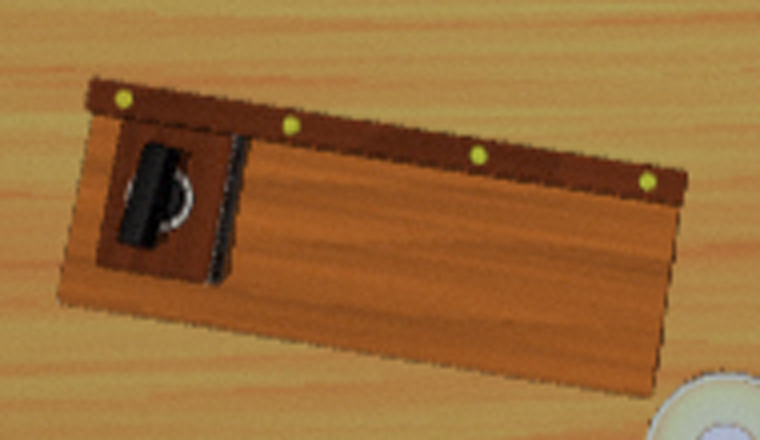

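```bash
python3 -m pendant '{"dp":[[-38,-24,4],[-38,-24,4],[-38,-24,4],[-38,-24,4],[-38,-24,4],[-38,-24,4],[-38,-24,4],[-38,-24,4],[-38,-24,4],[-38,-24,4],[-38,-24,4],[0,0,0],[0,0,0]],"rotation":[[0,0,0],[0,0,0],[0,0,0],[0,0,0],[0,0,0],[0,0,0],[0,0,0],[0,0,0],[0,0,0],[0,0,0],[0,0,0],[0,0,0],[0,0,0]],"fingers":[50,50,50,50,50,50,50,50,50,50,50,50,50]}'
cat >> cloud.py <<'E'
def to(target,yaw=None):
    s=r.state(); from scipy.spatial.transform import Rotation as Ro
    R=Ro.from_euler('xyz',s['tcp_rot']).as_matrix()
    print('pos',np.round(s['ee_pos']*1000,1),'rpy deg',np.round(np.degrees(s['tcp_rot']),2),'F',np.round(s['wrist_force'],1),'T',np.round(s['wrist_torque'],2),'w',round(s['grip_width']*1000,1),'t',round(s['clock'],2))
    if yaw is not None:
        Rt=Ro.from_euler('xyz',[np.pi,0,yaw]).as_matrix()
        print('rot',np.round(Ro.from_matrix(R.T@Rt).as_rotvec(),3))
    if target is not None: print('dp',np.round(R.T@(np.array(target)*1000-s['ee_pos']*1000),1))
E
python3 - <<'E'
from cloud import *
to([.5115,.167,.071],np.radians(165.5))
c=save('wrist','w1.png'); 
for k,z in {'knob_grip':.08,'stop_face':.0375,'stop':.02,'fence':.02,'bed':0}.items():
    for q in r.tip_of('wrist',k)[:1]: print(k,round(q['conf'],2),np.round(q['point']),np.round(world(c,*q['point'],z=z),4))
P=cloud(c);ok=c['depth']>0
def bx(y0,y1,z0,z1,x0=.38,x1=.63): return P[ok&(P[...,0]>x0)&(P[...,0]<x1)&(P[...,1]>y0)&(P[...,1]<y1)&(P[...,2]>z0)&(P[...,2]<z1)]
for n,a in {'knob':(.12,.22,.085,.1),'stop':(.1,.22,.05,.058),'fence':(-.12,.28,.032,.04)}.items():
    p=bx(*a); print(n,len(p), rect(p) if len(p) else '')
E
```

```text
clock: 2.85
ee_pos: [0.4971, 0.1836, 0.1517]
tcp_rot: [3.135, 0.005, 2.89]
wrist_force: [-0.3, -0.4, 0.2]
grip_width: 0.0502
pos [497.1 183.6 151.7] rpy deg [179.6    0.29 165.58] F [-0.3 -0.4  0.2] T [ 0.03 -0.06  0.04] w 50.2 t 2.85
rot [0.007 0.005 0.001]
dp [-17.7 -13.1  80.7]
knob_grip 0.85 [260. 228.] [0.5133 0.1649 0.08  ]
stop_face 0.83 [232. 216.] [0.508  0.1344 0.0375]
stop 0.73 [234. 214.] [0.5111 0.1337 0.02  ]
fence 0.95 [176. 260.] [0.5457 0.0554 0.02  ]
bed 0.75 [169. 213.] [ 0.4954  0.0577 -0.    ]
knob 938 [513.3 167.8  13.3  51.3  74.5]
stop 3393 [513.2 165.4  60.2  78.1  80.1]
fence 3980 [504.8  61.  319.8  97.5  80.1]
```

View pics/w1.png

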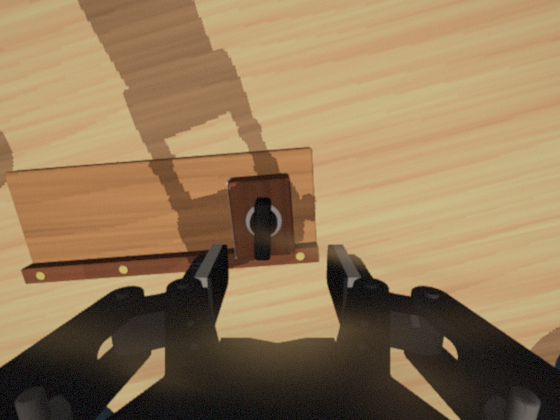

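```bash
python3 -m pendant '{"dp":[[-19,-12,20],[0,0,20],[0,0,0],[0,0,0]],"rotation":[[0.007,0.005,0.018],[0,0,0],[0,0,0],[0,0,0]],"fingers":[40,40,40,40]}'
python3 -c "
from cloud import *
to([.513,.1673,.071],np.radians(164.5))"
```

```text
clock: 3.55
ee_pos: [0.5119, 0.1719, 0.1131]
tcp_rot: [3.14, 0.004, 2.881]
wrist_force: [-0.3, 0.1, 0.1]
grip_width: 0.0395
pos [511.9 171.9 113.1] rpy deg [179.92   0.22 165.07] F [-0.3  0.1  0.1] T [-0.    0.02  0.02] w 39.5 t 3.55
rot [0.001 0.004 0.01 ]
dp [-2.1 -4.2 42.1]
```

```bash
python3 -m pendant '{"dp":[[-2,-5,15],[0,0,15],[0,0,10],[0,0,3],[0,0,0]],"rotation":[[0,0.004,0.01],[0,0,0],[0,0,0],[0,0,0],[0,0,0]],"fingers":[40,40,40,40,40]}'
python3 -c "
from cloud import *
to([.513,.1673,.071],np.radians(164.5))
save('wrist','w2.png')"
```

```text
clock: 4.05
ee_pos: [0.5138, 0.167, 0.07]
tcp_rot: [3.139, 0.004, 2.872]
wrist_force: [0.3, -0.8, 0.2]
grip_width: 0.04
pos [513.8 167.   70. ] rpy deg [179.84   0.21 164.54] F [ 0.3 -0.8  0.2] T [-0.06 -0.07 -0.05] w 40.0 t 4.05
rot [0.003 0.004 0.001]
dp [ 0.9  0.  -1. ]
```

View pics/w2.png

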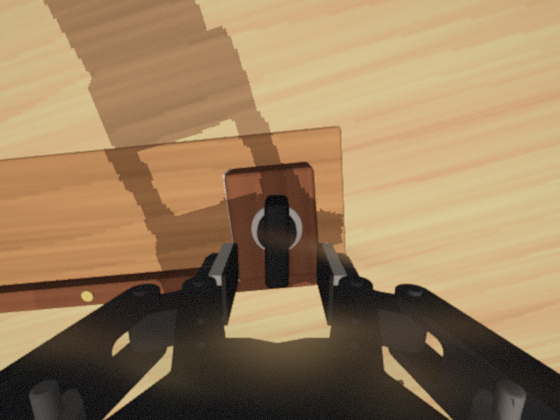

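```bash
python3 -m pendant '{"dp":[[0,0,0],[0,0,0],[0,0,0],[0,0,0],[0,0,0]],"rotation":[[0,0,0],[0,0,0],[0,0,0],[0,0,0],[0,0,0]],"fingers":[24,18,12,10,10]}' 35
python3 -c "
from cloud import *
to([.513,.1673,.071],np.radians(164.5))"
```

```text
clock: 4.6
ee_pos: [0.5157, 0.1672, 0.0725]
tcp_rot: [3.137, 0.008, 2.872]
wrist_force: [-0.5, 0.4, 1.1]
grip_width: 0.0098
pos [515.7 167.2  72.5] rpy deg [179.76   0.44 164.55] F [-0.5  0.4  1.1] T [ 0.   -0.05  0.06] w 9.8 t 4.6
rot [0.004 0.008 0.001]
dp [ 2.6 -0.6  1.4]
```

```bash
python3 -c "
from cloud import *
save('wrist','w3.png');save('side','s3.png')
c=r.capture('side');i=cv2.resize(c['img'][180:360,170:400],None,fx=3,fy=3,interpolation=cv2.INTER_CUBIC);cv2.imwrite('pics/s3c.png',i[:,:,::-1])"
```

```text
(no output)
```

View pics/w3.png

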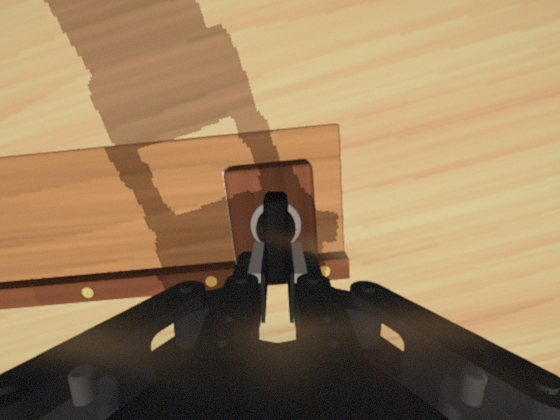

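View pics/s3c.png

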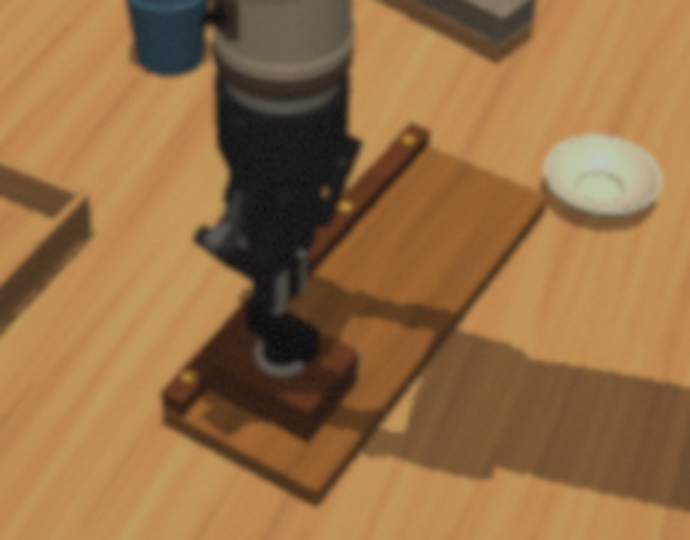

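```bash
python3 -c "
from cloud import *
c=r.capture('wrist');s=r.state();print(s['ee_pos'])
print('tcp',proj(c,s['ee_pos']))
for z in(.08,.093): print('knob',z,proj(c,[.5133,.1673,z]))
print('grasp',proj(c,s['ee_pos']+[0,0,.019]))
b=np.array([np.cos(np.radians(-15.5)),np.sin(np.radians(-15.5)),0])*.026
for sg in(1,-1): print(proj(c,np.array([.5133,.1673,.093])+sg*b))
P=cloud(c);print('cam',-np.array(c['R']).T@c['t'])
for u,v in[(276,200),(276,215),(276,235),(276,255),(276,270),(276,280),(276,295),(257,262),(297,262),(250,300),(255,258),(301,258)]: print(u,v,np.round(P[v,u],4))
i=cv2.resize(c['img'][150:340,190:370],None,fx=3.1,fy=3.1,interpolation=cv2.INTER_CUBIC);i=np.clip(i.astype(float)*2.5,0,255);cv2.imwrite('pics/w3c.png',i[:,:,::-1])
"
```

```text
[0.51548884 0.1672306  0.07225709]
tcp [276.45546362 233.91537115]
knob 0.08 [275.62950026 235.08067545]
knob 0.093 [275.61748555 243.19926726]
grasp [276.52623206 245.50130235]
[275.66979582 284.32132261]
[275.56071711 198.57256215]
cam [0.45131163 0.18466233 0.25101151]
276 200 [0.4893 0.1742 0.0923]
276 215 [0.4974 0.1719 0.0926]
276 235 [0.5087 0.1688 0.0927]
276 255 [0.5201 0.1656 0.0935]
276 270 [0.5297 0.163  0.0926]
276 280 [0.5353 0.1614 0.0937]
276 295 [6.003e-01 1.434e-01 4.000e-04]
257 262 [0.5024 0.1623 0.1361]
297 262 [0.5068 0.1784 0.1364]
250 300 [0.4972 0.164  0.1731]
255 258 [0.5019 0.1613 0.1327]
301 258 [0.5073 0.1803 0.1325][ WARN:0@0.936] global loadsave.cpp:1063 imwrite_ Unsupported depth image for selected encoder is fallbacked to CV_8U.
```

View pics/w3c.png

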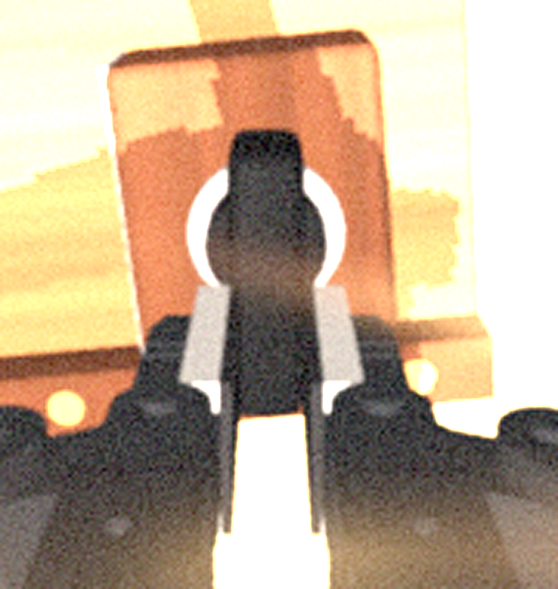

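```bash
python3 -c "
from cloud import *
c=r.capture('wrist');P=cloud(c)
for u in(255,258,260,262):
  print(u,[(v,np.round(P[v,u]*1000,0).tolist()) for v in range(238,276,4)])
for v in (246,256,268): print(v,[(u,np.round(P[v,u]*1000,0).tolist()) for u in range(250,304,5)])
print(r.state()['joint_torque'],r.state()['grip_width'])
"
```

```text
255 [(238, [520.0, 150.0, 56.0]), (242, [502.0, 160.0, 113.0]), (246, [502.0, 160.0, 118.0]), (250, [502.0, 160.0, 122.0]), (254, [502.0, 161.0, 128.0]), (258, [502.0, 161.0, 131.0]), (262, [502.0, 162.0, 137.0]), (266, [502.0, 162.0, 140.0]), (270, [502.0, 162.0, 144.0]), (274, [503.0, 162.0, 146.0])]
258 [(238, [520.0, 153.0, 58.0]), (242, [502.0, 161.0, 114.0]), (246, [502.0, 162.0, 119.0]), (250, [502.0, 162.0, 124.0]), (254, [503.0, 162.0, 128.0]), (258, [503.0, 162.0, 132.0]), (262, [502.0, 163.0, 137.0]), (266, [502.0, 163.0, 142.0]), (270, [503.0, 163.0, 143.0]), (274, [502.0, 163.0, 147.0])]
260 [(238, [517.0, 156.0, 68.0]), (242, [502.0, 162.0, 114.0]), (246, [503.0, 163.0, 118.0]), (250, [502.0, 163.0, 125.0]), (254, [502.0, 163.0, 129.0]), (258, [503.0, 163.0, 132.0]), (262, [503.0, 163.0, 136.0]), (266, [503.0, 164.0, 140.0]), (270, [503.0, 164.0, 144.0]), (274, [504.0, 164.0, 145.0])]
262 [(238, [517.0, 157.0, 67.0]), (242, [502.0, 163.0, 114.0]), (246, [503.0, 163.0, 118.0]), (250, [503.0, 164.0, 123.0]), (254, [503.0, 164.0, 128.0]), (258, [502.0, 164.0, 134.0]), (262
[... 527 characters left out ...]
3.0, 130.0]), (265, [503.0, 165.0, 130.0]), (270, [520.0, 162.0, 94.0]), (275, [521.0, 165.0, 93.0]), (280, [522.0, 168.0, 92.0]), (285, [523.0, 170.0, 92.0]), (290, [506.0, 176.0, 130.0]), (295, [506.0, 178.0, 131.0]), (300, [507.0, 180.0, 130.0])]
268 [(250, [501.0, 160.0, 142.0]), (255, [502.0, 162.0, 141.0]), (260, [503.0, 164.0, 142.0]), (265, [504.0, 166.0, 141.0]), (270, [527.0, 160.0, 93.0]), (275, [528.0, 163.0, 93.0]), (280, [528.0, 166.0, 94.0]), (285, [530.0, 168.0, 93.0]), (290, [506.0, 175.0, 142.0]), (295, [507.0, 177.0, 141.0]), (300, [507.0, 179.0, 142.0])]
[ 3.60176628e-04 -3.78197086e+01 -2.98349082e+01  4.44479010e-03
 -3.48309847e-02  5.96979089e-05] 0.010190064210811126
```

```bash
python3 -m pendant '{"dp":[[0,0,0],[0,0,0],[0,0,0]],"rotation":[[0,0,0],[0,0,0],[0,0,0]],"fingers":[40,40,40]}' 35
cat > tips.py <<'E'
from cloud import *
s=r.state(); print(s['ee_pos'],s['grip_width'])
for n in('side','wrist'):
    c=r.capture(n);P=cloud(c);ok=c['depth']>0
    d=P-s['ee_pos']; R=np.array([[np.cos(s['tcp_rot'][2]),np.sin(s['tcp_rot'][2])],[np.sin(s['tcp_rot'][2]),-np.cos(s['tcp_rot'][2])]])
    xy=d[...,:2]@R.T
    for zlo in range(-5,90,5):
        m=ok&(d[...,2]*1000>zlo)&(d[...,2]*1000<=zlo+5)&(abs(xy[...,0])<.02)&(abs(xy[...,1])<.06)&(P[...,2]>.03)
        if m.sum()>3: print(n,zlo,m.sum(),'tx',np.round(xy[m][:,0].min()*1000),np.round(xy[m][:,0].max()*1000),'ty',np.round(np.percentile(xy[m][:,1]*1000,[0,25,50,75,100])))
E
python3 tips.py
```

```text
clock: 5.15
ee_pos: [0.5153, 0.1672, 0.0721]
tcp_rot: [3.138, 0.007, 2.872]
wrist_force: [-0.0, -0.1, -0.3]
grip_width: 0.0402
[0.51533559 0.1671733  0.07206719] 0.040170320263750996
side -5 34 tx -19.0 18.0 ty [ 4.  6.  7.  9. 13.]
side 0 30 tx -20.0 19.0 ty [5. 6. 7. 8. 9.]
side 5 28 tx -12.0 20.0 ty [5. 6. 7. 8. 8.]
side 10 17 tx -5.0 19.0 ty [5. 6. 7. 7. 8.]
side 15 42 tx -7.0 20.0 ty [-7. -3.  4.  6.  9.]
side 20 50 tx -10.0 20.0 ty [-6. -2.  1.  4.  9.]
side 35 12 tx -11.0 9.0 ty [-21. -20. -19. -18.  28.]
side 40 25 tx -11.0 11.0 ty [-24. -20. -19.  26.  28.]
side 45 49 tx -10.0 11.0 ty [-33. -19. -17.  30.  34.]
side 50 38 tx -11.0 11.0 ty [-31. -20. -19.  31.  35.]
side 55 47 tx -11.0 11.0 ty [-30. -20.  24.  32.  35.]
side 60 41 tx -11.0 12.0 ty [-24. -20. -18.  29.  35.]
side 65 40 tx -10.0 12.0 ty [-26. -20. -18.  28.  36.]
side 70 35 tx -11.0 11.0 ty [-25. -20. -19.   3.  35.]
side 75 30 tx -11.0 12.0 ty [-26. -22. -21. -19.  35.]
side 80 48 tx -7.0 14.0 ty [-45. -23. -20.  31.  50.]
side 85 91 tx -9.0 14.0 ty [-52. -24.  25.  33.  53.]
wrist -5 210 tx -8.0 11.0 ty [-13. -10.   8.  10.  12.]
wrist 15 195 tx -20.0 20.0 ty [-7. -7.  0.  6.  7.]
wrist 20 1388 tx -20.0 20.0 ty [-7. -3. -0.  3.  7.]
wrist 35 25 tx -3.0 7.0 ty [-20. -20. -19.  21.  21.]
wrist 40 184 tx -11.0 12.0 ty [-31. -20.  20.  21.  31.]
wrist 45 330 tx -11.0 12.0 ty [-33. -21. -19.  22.  34.]
wrist 50 379 tx -11.0 12.0 ty [-33. -22. -19.  23.  34.]
wrist 55 407 tx -11.0 12.0 ty [-33. -21.  20.  22.  34.]
wrist 60 464 tx -11.0 12.0 ty [-33. -22. -19.  22.  34.]
wrist 65 456 tx -11.0 12.0 ty [-33. -20.  20.  21.  34.]
wrist 70 509 tx -11.0 12.0 ty [-26. -20. -20.  21.  27.]
wrist 75 715 tx -11.0 13.0 ty [-38. -21.  20.  22.  39.]
wrist 80 817 tx 5.0 15.0 ty [-51. -32. -21.  32.  51.]
wrist 85 1436 tx -12.0 15.0 ty [-53. -37. -21.  36.  52.]
```

Both cameras agree that the fingertips end about 40 mm behind the reported TCP, so the close was above the bar. I'll work from the measured tips and descend in checked steps.

```bash
python3 -m pendant '{"dp":[[2,0,10],[0,0,12],[0,0,8],[0,0,0]],"rotation":[[0.003,0.006,0.0],[0,0,0],[0,0,0],[0,0,0]],"fingers":[40,40,40,40]}' 35
python3 tips.py | grep -E 'side|0\.'; python3 -c "
from cloud import *
to([.5135,.1673,.032],np.radians(164.5))"
```

```text
clock: 5.65
ee_pos: [0.5127, 0.1677, 0.0387]
tcp_rot: [3.141, -0.001, 2.872]
wrist_force: [0.2, 0.4, 0.7]
grip_width: 0.0401
[0.51265738 0.16774231 0.03871352] 0.040105308354115306
side -5 33 tx -18.0 19.0 ty [25. 27. 28. 29. 31.]
side 0 28 tx -19.0 19.0 ty [25. 27. 28. 28. 31.]
side 5 26 tx -18.0 18.0 ty [27. 27. 28. 29. 30.]
side 10 74 tx -20.0 20.0 ty [-31.  15.  24.  27.  30.]
side 15 174 tx -19.0 20.0 ty [-31.   6.  16.  22.  30.]
side 20 23 tx -0.0 14.0 ty [ 1.  7. 10. 13. 16.]
side 25 20 tx -2.0 15.0 ty [ 4.  7.  8. 10. 13.]
side 30 19 tx -2.0 19.0 ty [ 5.  6.  6.  7. 10.]
side 35 25 tx -7.0 20.0 ty [-21. -19.   6.   7.  27.]
side 40 38 tx -10.0 18.0 ty [-26. -19.   6.   8.  32.]
side 45 57 tx -10.0 20.0 ty [-25. -19.   6.  25.  35.]
side 50 117 tx -12.0 20.0 ty [-33.  -5.   1.   7.  36.]
side 55 59 tx -12.0 17.0 ty [-32. -19.   3.  27.  36.]
side 60 38 tx -10.0 10.0 ty [-32. -20. -18.  31.  36.]
side 65 32 tx -12.0 11.0 ty [-32. -20. -19.  28.  35.]
side 70 38 tx -11.0 11.0 ty [-25. -21. -19.  23.  36.]
side 75 26 tx -9.0 11.0 ty [-27. -22. -20.  26.  34.]
side 80 44 tx -10.0
[... 178 characters left out ...]
[-34. -21. -12.  18.  27.]
wrist 25 443 tx -11.0 9.0 ty [-13. -10.   8.  10.  13.]
wrist 30 6 tx -8.0 4.0 ty [-10.  -9.   1.  10.  11.]
wrist 45 309 tx -12.0 11.0 ty [-33. -20.  21.  22.  33.]
wrist 50 2277 tx -20.0 20.0 ty [-33.  -5.  -0.   4.  34.]
wrist 55 852 tx -20.0 20.0 ty [-33.  -6.  -0.   6.  34.]
wrist 65 472 tx -12.0 11.0 ty [-33. -20.  20.  22.  35.]
wrist 70 417 tx -12.0 11.0 ty [-26. -20. -19.  21.  27.]
wrist 80 729 tx 4.0 14.0 ty [-50. -31.  22.  33.  51.]
wrist 85 1336 tx -13.0 14.0 ty [-52. -35. -20.  36.  53.]
pos [513.6 167.8  40. ] rpy deg [1.7994e+02 7.0000e-02 1.6455e+02] F [-0.1  0.2 -0.7] T [-0.01  0.01  0.02] w 40.3 t 5.75
rot [0.001 0.001 0.001]
dp [-0.  -0.6  8. ]
```

```bash
python3 -m pendant '{"dp":[[0,-0.5,6],[0,0,0],[0,0,0],[0,0,0],[0,0,0],[0,0,0]],"rotation":[[0.0,0.0,0.0],[0,0,0],[0,0,0],[0,0,0],[0,0,0],[0,0,0]],"fingers":[40,30,20,12,8,8]}' 35
python3 -c "
from cloud import *
to([.5135,.1673,.032],np.radians(164.5))
c=r.capture('wrist');i=cv2.resize(c['img'][100:340,150:400],None,fx=2.4,fy=2.4);cv2.imwrite('pics/w4.png',np.clip(i[:,:,::-1]*2.,0,255).astype('uint8'))"
```

```text
clock: 6.35
ee_pos: [0.5142, 0.1673, 0.0344]
tcp_rot: [3.14, 0.003, 2.872]
wrist_force: [-0.7, 0.3, -1.4]
grip_width: 0.013
pos [514.2 167.3  34.4] rpy deg [1.7992e+02 1.5000e-01 1.6456e+02] F [-0.7  0.3 -1.4] T [-0.04 -0.03  0.01] w 13.0 t 6.35
rot [0.001 0.003 0.001]
dp [ 0.7 -0.2  2.4]
```

View pics/w4.png

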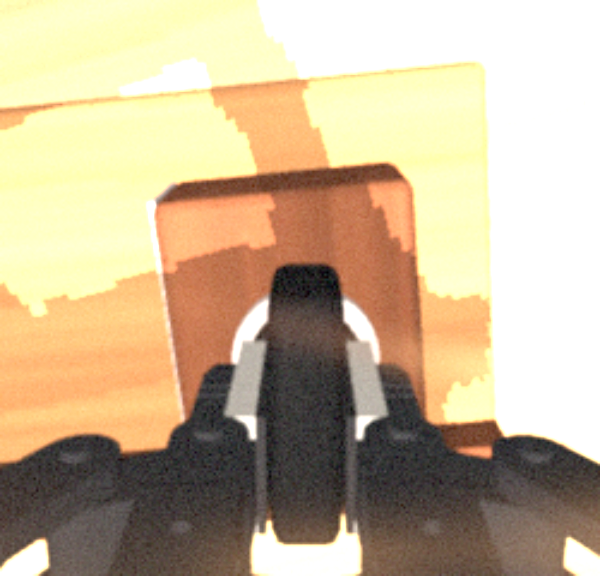

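```bash
python3 -m pendant '{"dp":[[0,0,0],[0,0,0],[0,0,0],[0,0,0],[0,0,0],[0,0,0],[0,0,0]],"rotation":[[0,0,0.1],[0,0,0.1],[0,0,0.1],[0,0,0.1],[0,0,0.1],[0,0,0.1],[0,0,0]],"fingers":[8,8,8,8,8,8,8]}' 45
python3 -c "
from cloud import *
to([.5135,.1673,.032],np.radians(164.5-76))"
```

```text
clock: 7.1
ee_pos: [0.5141, 0.1672, 0.0345]
tcp_rot: [3.139, 0.002, 2.25]
wrist_force: [-0.1, 0.2, -1.1]
grip_width: 0.0131
pos [514.1 167.2  34.5] rpy deg [1.7986e+02 1.2000e-01 1.2891e+02] F [-0.1  0.2 -1.1] T [-0.04  0.04 -0.15] w 13.1 t 7.1
rot [0.003 0.001 0.705]
dp [ 0.5 -0.4  2.5]
```

```bash
python3 -m pendant '{"dp":[[0,0,0],[0,0,0],[0,0,0],[0,0,0],[0,0,0],[0,0,0],[0,0,0],[0,0,0]],"rotation":[[0,0,0.1],[0,0,0.1],[0,0,0.1],[0,0,0.1],[0,0,0.1],[0,0,0.1],[0,0,0.1],[0,0,0]],"fingers":[8,8,8,8,8,8,8,8]}' 45
python3 -c "
from cloud import *
to([.5135,.1673,.032],np.radians(164.5-76))"
```

```text
clock: 7.9
ee_pos: [0.514, 0.1671, 0.0345]
tcp_rot: [3.139, 0.001, 1.545]
wrist_force: [0.4, -0.6, -0.7]
grip_width: 0.013
pos [514.  167.1  34.5] rpy deg [1.7983e+02 4.0000e-02 8.8520e+01] F [ 0.4 -0.6 -0.7] T [-0.09 -0.02 -0.05] w 13.0 t 7.9
rot [0.003 0.001 0.   ]
dp [ 0.2 -0.5  2.5]
```

```bash
python3 -m pendant '{"dp":[[0,0,0],[0,0,0],[0,0,-20],[0,0,-40],[0,0,-45],[0,0,-30],[0,0,0]],"rotation":[[0,0,0],[0,0,0],[0,0,0],[0,0,0],[0,0,0],[0,0,0],[0,0,0]],"fingers":[30,40,40,50,80,85,85]}' 45
python3 - <<'E'
from cloud import *
to(None)
c=save('wrist','w5.png')
P=cloud(c);ok=c['depth']>0
def bx(y0,y1,z0,z1,x0=.38,x1=.63): return P[ok&(P[...,0]>x0)&(P[...,0]<x1)&(P[...,1]>y0)&(P[...,1]<y1)&(P[...,2]>z0)&(P[...,2]<z1)]
for n,a in {'knob':(.12,.22,.085,.1),'stop':(.1,.22,.05,.058),'fence':(-.12,.28,.032,.04)}.items():
    p=bx(*a); print(n,len(p), rect(p) if len(p) else '')
E
```

```text
clock: 8.6
ee_pos: [0.513, 0.1672, 0.1742]
tcp_rot: [3.14, 0.0, 1.561]
wrist_force: [1.3, -0.1, -0.0]
grip_width: 0.085
pos [513.  167.2 174.2] rpy deg [1.7992e+02 2.0000e-02 8.9460e+01] F [ 1.3 -0.1 -0. ] T [-0.04 -0.02  0.02] w 85.0 t 8.6
knob 862 [514.7 168.2  51.9  13.5  89.1]
stop 3149 [514.2 166.1  60.4  78.   80.2]
fence 3095 [549.9  96.9  97.3 229.4   9.8]
```

View pics/w5.png

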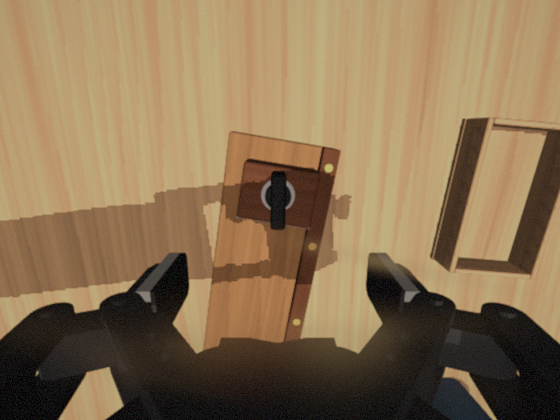

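```bash
python3 -m pendant '{"dp":[[-45,4,0],[-45,4,0],[-45,4,0],[-45,4,0],[-45,4,0],[-45,4,0],[-45,4,0],[-45,4,0],[-45,4,0],[0,0,0],[0,0,0],[0,0,0],[0,0,0]],"rotation":[[0,0,0],[0,0,0],[0,0,0],[0,0,0],[0,0,0],[0,0,0],[0,0,0],[0,0,0],[0,0,0],[0,0,0.13],[0,0,0.13],[0,0,0.06],[0,0,0]],"fingers":[85,85,85,85,85,85,85,85,85,85,85,85,85]}' 45
python3 - <<'E'
from cloud import *
to(None)
c=save('wrist','w6.png')
P=cloud(c);ok=c['depth']>0
def bx(y0,y1,z0,z1,x0=.38,x1=.63): return P[ok&(P[...,0]>x0)&(P[...,0]<x1)&(P[...,1]>y0)&(P[...,1]<y1)&(P[...,2]>z0)&(P[...,2]<z1)]
p=bx(-.42,-.2,.044,.056,.45,.7); print(len(p),rect(p),np.median(p[:,2]))
to([.562,-.2956,.1],np.radians(71.2))
E
```

```text
clock: 9.95
ee_pos: [0.5358, -0.2495, 0.1455]
tcp_rot: [-3.107, -0.006, 1.246]
wrist_force: [-0.8, 0.1, -0.3]
grip_width: 0.0851
pos [ 535.8 -249.5  145.5] rpy deg [-178.02   -0.33   71.41] F [-0.8  0.1 -0.3] T [-0.06  0.02 -0.02] w 85.1 t 9.95
8131 [ 564.3 -294.8   51.   160.    71.1] 0.050746972452168894
pos [ 535.7 -249.3  145.3] rpy deg [-178.     -0.34   71.49] F [-0.7 -0.7  0.1] T [-0.   -0.04  0.04] w 85.0 t 10.0
rot [-0.035 -0.006  0.005]
dp [-35.9  41.2  43.7]
```

View pics/w6.png

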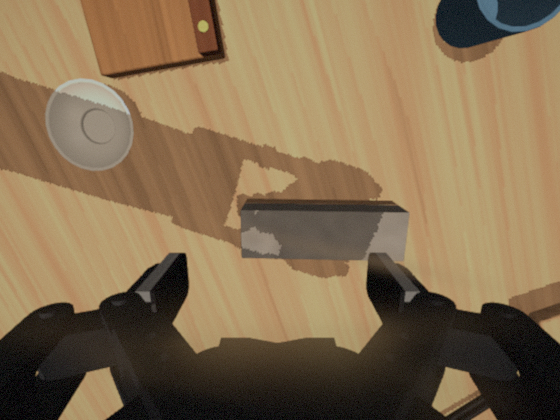

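The wrist view shows that the stone lies with its long side across the image, along the jaw direction. I misread the rectangle's angle, so the tool has to turn a further 90° to grip across the stone's width.

```bash
python3 -m pendant '{"dp":[[0,0,-20],[0,0,0],[0,0,0],[0,0,0],[0,0,0],[0,0,0],[0,0,0],[0,0,0],[0,0,0],[0,0,0],[0,0,0],[0,0,0]],"rotation":[[-0.035,-0.006,0],[0,0,-0.14],[0,0,-0.14],[0,0,-0.14],[0,0,-0.14],[0,0,-0.14],[0,0,-0.14],[0,0,-0.14],[0,0,-0.14],[0,0,-0.14],[0,0,-0.14],[0,0,-0.14]],"fingers":[85,85,85,85,85,85,85,85,85,85,85,85]}' 45
python3 - <<'E'
from cloud import *
to([.5643,-.2948,.09],np.radians(161.1))
E
```

```text
clock: 11.2
ee_pos: [0.5319, -0.2426, 0.1546]
tcp_rot: [3.135, -0.015, 2.884]
wrist_force: [0.7, -0.2, -0.2]
grip_width: 0.0851
pos [ 531.9 -242.6  154.6] rpy deg [179.63  -0.83 165.25] F [ 0.7 -0.2 -0.2] T [ 0.01  0.04 -0.01] w 85.1 t 11.2
rot [ 0.006 -0.015  0.072]
dp [-45.6 -42.6  63.6]
```

```bash
python3 -m pendant '{"dp":[[-22,-21,20],[-22,-21,20],[0,0,20],[0,0,0],[0,0,0]],"rotation":[[0.006,-0.015,0.07],[0,0,0],[0,0,0],[0,0,0],[0,0,0]],"fingers":[85,85,85,85,85]}' 45
python3 - <<'E'
from cloud import *
to(None)
c=save('wrist','w7.png')
P=cloud(c);ok=c['depth']>0
def bx(y0,y1,z0,z1,x0=.38,x1=.63): return P[ok&(P[...,0]>x0)&(P[...,0]<x1)&(P[...,1]>y0)&(P[...,1]<y1)&(P[...,2]>z0)&(P[...,2]<z1)]
p=bx(-.42,-.2,.044,.056,.45,.7); print(len(p),rect(p),np.median(p[:,2]))
to([.5643,-.2948,.01],np.radians(161.1))
E
python3 tips.py|grep wrist
```

```text
clock: 11.7
ee_pos: [0.5624, -0.2943, 0.09]
tcp_rot: [3.141, -0.002, 2.829]
wrist_force: [1.1, 0.0, 0.2]
grip_width: 0.0852
pos [ 562.4 -294.3   90. ] rpy deg [ 1.7994e+02 -1.0000e-01  1.6207e+02] F [1.1 0.  0.2] T [-0.03 -0.01 -0.  ] w 85.2 t 11.7
13229 [ 563.6 -294.7   50.1  160.1   71.1] 0.05082539977483892
pos [ 562.  -293.9   89.7] rpy deg [ 1.7992e+02 -1.4000e-01  1.6206e+02] F [-0.5  1.1 -0.2] T [0.01 0.07 0.04] w 85.0 t 11.75
rot [ 0.001 -0.002  0.017]
dp [-2.6 -0.3 79.7]
wrist 45 11 tx -9.0 6.0 ty [-42. -42. -42.  43.  43.]
wrist 50 287 tx -11.0 11.0 ty [-48. -42. -42.  43.  50.]
wrist 55 509 tx -12.0 11.0 ty [-55. -42. -42.  43.  56.]
wrist 60 604 tx -12.0 11.0 ty [-56. -42.  43.  43.  57.]
wrist 65 689 tx -12.0 11.0 ty [-56. -42. -42.  43.  57.]
wrist 70 760 tx -12.0 11.0 ty [-56. -42.  42.  43.  57.]
wrist 75 811 tx -10.0 11.0 ty [-56. -42.  42.  43.  57.]
wrist 80 614 tx -4.0 12.0 ty [-54. -42.  42.  43.  56.]
wrist 85 753 tx 2.0 12.0 ty [-53. -44.  42.  45.  54.]
```

View pics/w7.png

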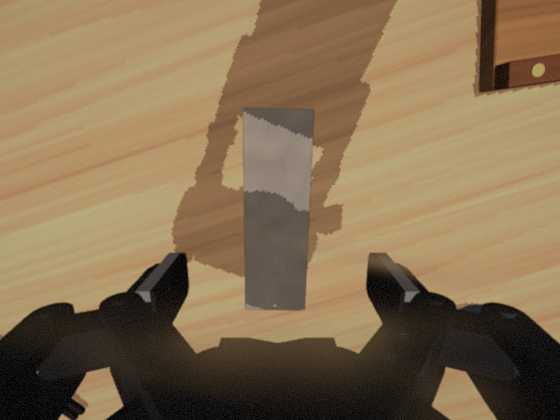

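```bash
python3 -m pendant '{"dp":[[-2,0,30],[0,0,30],[0,0,25],[0,0,10],[0,0,0]],"rotation":[[0.001,-0.002,0.016],[0,0,0],[0,0,0],[0,0,0],[0,0,0]],"fingers":[85,85,85,75,75]}' 60
python3 - <<'E'
from cloud import *
to([.5638,-.2947,-.016],np.radians(161.1))
E
python3 tips.py|grep wrist
```

```text
clock: 12.35
ee_pos: [0.5701, -0.2974, 0.0019]
tcp_rot: [-3.136, 0.016, 2.815]
wrist_force: [-0.6, 0.8, 0.1]
grip_width: 0.0749
pos [ 570.1 -297.4    1.9] rpy deg [-179.7     0.89  161.3 ] F [-0.6  0.8  0.1] T [ 0.02  0.04 -0.04] w 74.9 t 12.35
rot [-0.005  0.016  0.003]
dp [ 7.1  0.6 17.8]
wrist 45 7661 tx -20.0 20.0 ty [-37. -12.   0.  13.  39.]
wrist 50 644 tx -20.0 20.0 ty [-49. -37.  -0.  38.  50.]
wrist 55 514 tx -11.0 12.0 ty [-50. -37.   1.  38.  52.]
wrist 60 568 tx -11.0 12.0 ty [-50. -37.  38.  38.  52.]
wrist 65 653 tx -11.0 12.0 ty [-51. -37.  38.  38.  52.]
wrist 70 729 tx -11.0 12.0 ty [-51. -37. -36.  38.  53.]
wrist 75 639 tx -9.0 13.0 ty [-50. -37. -36.  39.  52.]
wrist 80 770 tx -1.0 13.0 ty [-45. -38. -36.  40.  46.]
wrist 85 342 tx 4.0 15.0 ty [-58. -42.  40.  46.  59.]
```

```bash
python3 -m pendant '{"dp":[[7,0.5,10],[0,0,8],[0,0,0],[0,0,0],[0,0,0],[0,0,0],[0,0,0]],"rotation":[[-0.005,0.016,0.003],[0,0,0],[0,0,0],[0,0,0],[0,0,0],[0,0,0],[0,0,0]],"fingers":[75,75,65,55,45,40,40]}' 80
python3 - <<'E'
from cloud import *
to([.5638,-.2947,-.016],np.radians(161.1))
save('wrist','w8.png')
E
python3 tips.py|grep wrist
```

```text
clock: 13.15
ee_pos: [0.5671, -0.2977, -0.0112]
tcp_rot: [-3.138, 0.008, 2.812]
wrist_force: [0.9, -0.7, -0.4]
grip_width: 0.0489
pos [ 567.1 -297.7  -11.2] rpy deg [-179.81    0.47  161.11] F [ 0.9 -0.7 -0.4] T [0.09 0.01 0.06] w 48.9 t 13.15
rot [-0.003  0.008  0.   ]
dp [4.2 1.8 4.8]
wrist 40 11 tx 7.0 12.0 ty [-35. -29.  30.  31.  31.]
wrist 45 120 tx 7.0 12.0 ty [-37. -31.  29.  34.  39.]
wrist 50 160 tx 7.0 12.0 ty [-37. -33.  28.  34.  39.]
wrist 55 225 tx 7.0 13.0 ty [-37. -30.  26.  32.  39.]
wrist 60 9644 tx -20.0 20.0 ty [-37. -12.   1.  14.  39.]
wrist 65 528 tx -11.0 12.0 ty [-37. -24. -23.  26.  39.]
wrist 70 469 tx -11.0 13.0 ty [-30. -24.  25.  25.  32.]
wrist 75 733 tx -10.0 13.0 ty [-40. -25. -23.  26.  42.]
wrist 80 612 tx 4.0 15.0 ty [-53. -34.  27.  37.  55.]
wrist 85 1338 tx -12.0 15.0 ty [-55. -37. -24.  39.  57.]
```

View pics/w8.png

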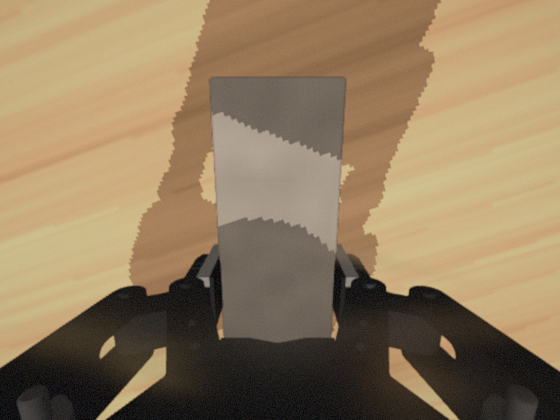

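```bash
python3 -m pendant '{"dp":[[0,0,-10],[0,0,-25],[0,0,-30],[0,0,-30],[0,0,-30],[0,0,0],[0,0,0]],"rotation":[[0,0,0],[0,0,0],[0,0,0],[0,0,0],[0,0,0],[0,0,0],[0,0,0]],"fingers":[40,40,40,40,40,40,40]}' 80
python3 - <<'E'
from cloud import *
to([.507,.03,.10],np.radians(80.1))
save('side','s9.png')
c=save('wrist','w9.png')
P=cloud(c);ok=c['depth']>0
s=r.state();d=(P-s['ee_pos']);m=ok&(abs(d[...,2]-.061)<.006)&(abs(d[...,0])<.12)&(abs(d[...,1])<.12)
print(rect(P[m]),np.median(P[m][:,2]))
E
```

```text
clock: 14.0
ee_pos: [0.5604, -0.2922, 0.1113]
tcp_rot: [3.139, -0.009, 2.812]
wrist_force: [-0.0, 0.6, -8.0]
grip_width: 0.0483
pos [ 560.4 -292.2  111.3] rpy deg [179.86  -0.5  161.13] F [-0.   0.6 -8. ] T [0.06 0.02 0.06] w 48.3 t 14.0
rot [-0.004 -0.009  1.414]
dp [154.7 287.5  13.4]
[ 536.4 -283.7   75.8  113.7   71.2] 0.17408643956768874
```

View pics/s9.png

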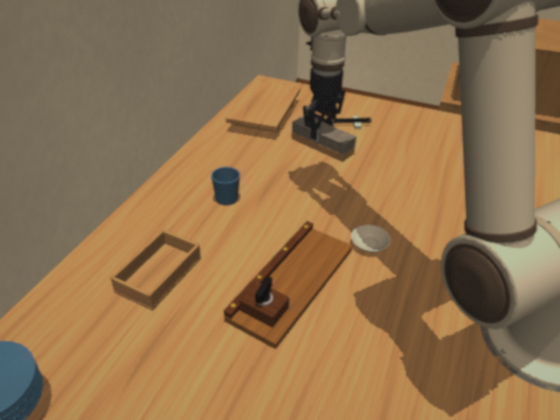

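```bash
python3 -m pendant '{"dp":[[11,18,-4],[20,35,-4],[20,35,-4],[20,35,-4],[20,35,-3],[20,35,-3],[20,35,0],[20,35,0],[10,18,0],[0,0,0]],"rotation":[[0,0,0],[0,0,0],[0,0,0],[0,0,0],[0,0,0],[0,0,0],[0,0,0],[0,0,0],[0,0,0],[0,0,0]],"fingers":[40,40,40,40,40,40,40,40,40,40]}' 80
python3 - <<'E'
from cloud import *
to([.4988,.0405,.10],np.radians(80.1))
E
```

```text
clock: 15.1
ee_pos: [0.4841, 0.0408, 0.1166]
tcp_rot: [3.136, -0.043, 2.808]
wrist_force: [-0.1, -0.9, -5.9]
grip_width: 0.0485
pos [484.1  40.8 116.6] rpy deg [179.71  -2.44 160.88] F [-0.1 -0.9 -5.9] T [-0.12 -0.04  0.03] w 48.5 t 15.1
rot [-0.026 -0.039  1.41 ]
dp [-14.7   4.4  16. ]
```

```bash
python3 -m pendant '{"dp":[[-14,0,0],[0,0,0],[0,0,0],[0,0,0],[0,0,0],[0,0,0],[0,0,0],[0,0,0],[0,0,0],[0,0,0],[0,0,0],[0,0,0]],"rotation":[[-0.005,-0.043,0],[0,0,0.14],[0,0,0.14],[0,0,0.14],[0,0,0.14],[0,0,0.14],[0,0,0.14],[0,0,0.14],[0,0,0.14],[0,0,0.14],[0,0,0.13],[0,0,0]],"fingers":[40,40,40,40,40,40,40,40,40,40,40,40]}' 80
python3 - <<'E'
from cloud import *
to([.4988,.0405,.06],np.radians(80.1))
E
```

```text
clock: 16.3
ee_pos: [0.4853, 0.0308, 0.0965]
tcp_rot: [-3.112, -0.004, 1.356]
wrist_force: [0.4, 0.4, -5.1]
grip_width: 0.0486
pos [485.3  30.8  96.5] rpy deg [-178.29   -0.22   77.72] F [ 0.4  0.4 -5.1] T [-0.02 -0.06  0.04] w 48.6 t 16.3
rot [-0.03  -0.004 -0.042]
dp [12.2 12.2 36.2]
```

```bash
python3 -m pendant '{"dp":[[10,10,8],[2,2,8],[0,0,0],[0,0,0]],"rotation":[[-0.03,-0.004,-0.042],[0,0,0],[0,0,0],[0,0,0]],"fingers":[40,40,40,40]}' 80
python3 - <<'E'
from cloud import *
to([.4988,.0405,.04],np.radians(80.1))
c=save('wrist','w10.png'); P=cloud(c);ok=c['depth']>0
s=r.state()
for lo,hi in((.125,.15),(.045,.06),(.03,.041),(.015,.025)):
    m=ok&(P[...,2]>lo)&(P[...,2]<hi)&(P[...,0]>.38)&(P[...,0]<.63)&(P[...,1]>-.15)&(P[...,1]<.28)
    if m.sum()>20: print(lo,m.sum(),rect(P[m]),np.median(P[m][:,2]))
c=save('side','s10.png')
E
```

```text
clock: 16.7
ee_pos: [0.4972, 0.0386, 0.0764]
tcp_rot: [-3.135, 0.001, 1.406]
wrist_force: [-0.5, -0.2, -5.2]
grip_width: 0.0486
pos [497.2  38.6  76.4] rpy deg [-1.7964e+02  6.0000e-02  8.0560e+01] F [-0.5 -0.2 -5.2] T [-0.03 -0.03 -0.02] w 48.6 t 16.7
rot [-0.006  0.001  0.008]
dp [ 2.2  1.5 36.4]
0.125 33505 [502.4  65.3 113.4  76.   80.5] 0.13871739208554196
0.045 7612 [512.5 155.9  40.6  78.3  80.2] 0.05524943233330787
0.03 3457 [543.9  48.5 255.2  17.4  80.1] 0.036817122277803455
0.015 5452 [442.3  62.3 273.   18.5  80.2] 0.02075918133978312
```

View pics/w10.png

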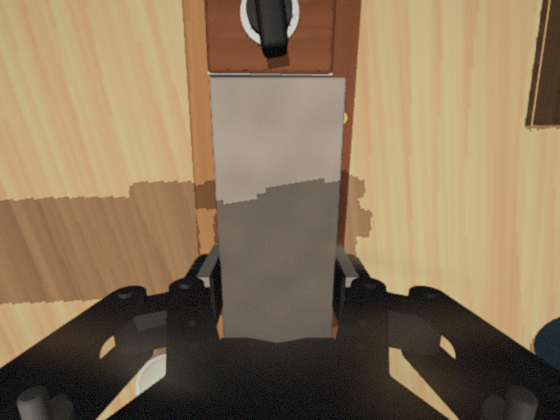

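View pics/s10.png

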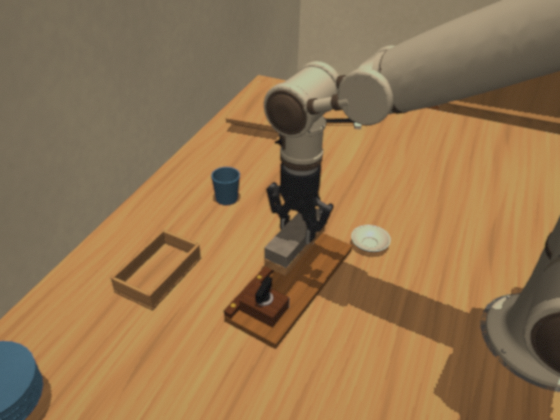

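```bash
cat > fit.py <<'E'
from cloud import *
def fit(ztop,c=None):
    c=c or r.capture('wrist'); P=cloud(c);ok=c['depth']>0
    a=np.radians(-9.85); ex=np.array([np.cos(a),np.sin(a)]); ey=np.array([-np.sin(a),np.cos(a)])
    X=P[...,:2]@ex*1000; Y=P[...,:2]@ey*1000; Z=P[...,2]*1000
    s=r.state(); tx,ty=s['ee_pos'][:2]@ex*1000,s['ee_pos'][:2]@ey*1000
    f=ok&(abs(Z-36.5)<3)&(X>500)&(X<560)&(Y>-60)&(Y<150)
    print('fence X',np.percentile(X[f],[1,50,99]).round(1))
    st=ok&(abs(Z-55)<3)&(X>450)&(X<545)&(Y>ty+60)&(Y<ty+180); print('stop n',st.sum(),'Ymin',np.percentile(Y[st],[.5,2]).round(1),'X',np.percentile(X[st],[1,99]).round(1))
    q=ok&(abs(Z-ztop)<5)&(Y>ty+20)&(Y<ty+110)&(abs(X-tx)<40)
    print('stone n',q.sum(),'Ymax',np.percentile(Y[q],[98,99.5]).round(1),'Z',np.median(Z[q]).round(1),'tcp',round(tx,1),round(ty,1))
    for y0 in(20,40,60,75):
        w=q&(Y>ty+y0)&(Y<ty+y0+10)
        if w.sum(): print(y0,'X',np.percentile(X[w],[1,99]).round(1))
    w=q; pl=np.linalg.lstsq(np.c_[X[w]-tx,Y[w]-ty,np.ones(w.sum())],Z[w],rcond=None)[0]; print('tilt',pl[:2].round(4))
    print('rect',rect(P[q]))
if __name__=='__main__':
    import sys; to(None); fit(float(sys.argv[1]))
E
python3 fit.py 139
```

```text
pos [497.3  38.6  76.7] rpy deg [-1.7967e+02  5.0000e-02  8.0530e+01] F [ 0.7  0.6 -5.6] T [-0.05  0.02  0.02] w 49.1 t 16.8
fence X [530.1 532.9 535.9]
stop n 5726 Ymin [221.4 221.9] X [450.5 516.3]
stone n 21033 Ymax [205.8 206.6] Z 139.1 tcp 483.7 123.2
20 X [459.6 508.3]
40 X [459.6 508.1]
60 X [459.4 507.9]
75 X [459.4 508. ]
tilt [-0.0027  0.0059]
rect [506.6  89.7  63.9  50.5  80.4]
```

```bash
python3 -m pendant '{"dp":[[0,0,20],[0,0,20],[0,0,15],[0,0,4],[0,0,0]],"rotation":[[-0.006,0.001,0.006],[0,0,0],[0,0,0],[0,0,0],[0,0,0]],"fingers":[40,40,40,40,40]}' 80
python3 - <<'E'
from cloud import *
to([.4988,.0405,.008],np.radians(80.15))
E
```

```text
clock: 17.35
ee_pos: [0.5007, 0.0373, 0.0197]
tcp_rot: [3.134, 0.0, 1.399]
wrist_force: [-1.0, 0.0, -6.0]
grip_width: 0.0489
pos [500.7  37.3  19.7] rpy deg [179.55   0.    80.17] F [-1.  0. -6.] T [ 0.03 -0.    0.04] w 48.9 t 17.35
rot [0.008 0.    0.   ]
dp [ 2.8 -2.5 11.7]
```

```bash
python3 -m pendant '{"dp":[[0,0,6],[0,0,3],[0,0,2],[0,0,1],[0,0,1]],"rotation":[[0.008,0,0],[0,0,0],[0,0,0],[0,0,0],[0,0,0]],"fingers":[40,40,40,40,40]}' 80
python3 - <<'E'
from cloud import *
to([.4988,.0405,.008],np.radians(80.15))
E
```

```text
clock: 17.85
ee_pos: [0.5038, 0.0368, 0.0091]
tcp_rot: [3.137, 0.0, 1.399]
wrist_force: [-1.1, 0.1, -1.5]
grip_width: 0.0486
pos [503.8  36.8   9.1] rpy deg [179.71   0.    80.18] F [-1.1  0.1 -1.5] T [-0.16  0.31 -0.04] w 48.6 t 17.85
rot [0.005 0.    0.   ]
dp [ 2.8 -5.5  1. ]
```

```bash
python3 -m pendant '{"dp":[[3,0,0],[3,0,0],[3,0,0],[2,0,0],[0,0,0]],"rotation":[[0.005,0,0],[0,0,0],[0,0,0],[0,0,0],[0,0,0]],"fingers":[40,40,40,40,40]}' 80
python3 - <<'E'
from cloud import *
to([.4988,.0405,.008],np.radians(80.15))
from fit import fit
fit(71)
E
```

```text
clock: 18.35
ee_pos: [0.5062, 0.0488, 0.0094]
tcp_rot: [3.141, -0.0, 1.4]
wrist_force: [-1.0, 0.1, -5.3]
grip_width: 0.0485
pos [506.2  48.8   9.4] rpy deg [ 1.7997e+02 -1.0000e-02  8.0190e+01] F [-1.   0.1 -5.3] T [-0.05  0.03 -0.03] w 48.5 t 18.35
rot [ 0.    -0.     0.001]
dp [-9.4 -5.9  1.4]
fence X [522.9 528.9 535.7]
stop n 9974 Ymin [221.4 221.7] X [450.5 516.1]
stone n 21210 Ymax [217.7 227.5] Z 71.8 tcp 490.4 134.6
20 X [466.4 515.1]
40 X [466.4 515. ]
60 X [466.4 515. ]
75 X [466.4 515. ]
tilt [0.0035 0.0076]
rect [517.7 112.5  89.7  50.3  80.1]
```

```bash
cat > tilt.py <<'E'
from cloud import *
a=np.radians(-9.85); ex=np.array([np.cos(a),np.sin(a)]); ey=np.array([-np.sin(a),np.cos(a)])
c=r.capture('wrist');P=cloud(c);ok=c['depth']>0
X=P[...,:2]@ex*1000; Y=P[...,:2]@ey*1000; Z=P[...,2]*1000
def pl(n,m):
    for _ in range(3):
        A=np.c_[X[m]-480,Y[m]-200,np.ones(m.sum())];p=np.linalg.lstsq(A,Z[m],rcond=None)[0]
        m=m&(abs(Z-(p[0]*(X-480)+p[1]*(Y-200)+p[2]))<2)
    print(n,m.sum(),p.round(4))
pl('stop',ok&(abs(Z-55)<3)&(X>450)&(X<515)&(Y>223)&(Y<280))
pl('counter',ok&(abs(Z)<5)&(X<400))
pl('counter far',ok&(abs(Z)<5)&(X>560))
pl('stone',ok&(abs(Z-71)<4)&(X>465)&(X<516)&(Y>155)&(Y<216))
E
python3 tilt.py
```

```text
stop 8794 [3.00000e-04 2.60000e-03 5.52381e+01]
counter 43163 [7.000e-04 0.000e+00 8.848e-01]
counter far 54992 [1.000e-04 1.000e-04 8.472e-01]
stone 19991 [3.80000e-03 7.40000e-03 7.18717e+01]
```

```bash
python3 -m pendant '{"dp":[[1,1,1],[0,0,1],[0,0,1]],"rotation":[[0.003,-0.007,0],[0,0,0],[0,0,0]],"fingers":[40,40,40]}' 80
python3 - <<'E'
from cloud import *
to(None)
from fit import fit
fit(71)
E
python3 tilt.py
```

```text
clock: 18.75
ee_pos: [0.5083, 0.0491, 0.0088]
tcp_rot: [-3.139, 0.008, 1.399]
wrist_force: [-6.7, -0.2, 8.5]
grip_width: 0.0488
pos [508.3  49.1   8.8] rpy deg [-179.86    0.45   80.16] F [-6.7 -0.2  8.5] T [ 0.02  1.25 -0.13] w 48.8 t 18.75
fence X [524.9 529.8 535.6]
stop n 9959 Ymin [221.8 222.2] X [450.5 516.1]
stone n 21378 Ymax [218.9 227.7] Z 70.9 tcp 492.4 135.3
20 X [468.6 517.2]
40 X [468.7 517.2]
60 X [468.7 517.2]
75 X [468.8 517.3]
tilt [-0.0007  0.0014]
rect [519.9 112.9  89.7  50.5  80.1]
stop 9048 [-0.00000e+00  4.20000e-03  5.51966e+01]
counter 41922 [5.000e-04 0.000e+00 8.478e-01]
counter far 55706 [1.000e-04 1.000e-04 8.447e-01]
stone 19153 [1.50000e-03 3.00000e-04 7.08389e+01]
```

```bash
python3 -m pendant '{"dp":[[1.5,0.3,0.6],[1.5,0.3,0.6]],"rotation":[[0,0,0],[0,0,0]],"fingers":[40,40]}' 80
python3 -c "
from cloud import *
to(None)"
```

```text
clock: 19.05
ee_pos: [0.5085, 0.0506, 0.0088]
tcp_rot: [-3.137, 0.011, 1.399]
wrist_force: [-6.1, -6.6, 5.4]
grip_width: 0.0487
pos [508.5  50.6   8.8] rpy deg [-179.71    0.62   80.17] F [-6.1 -6.6  5.4] T [-0.95  0.92 -0.19] w 48.7 t 19.05
```

```bash
python3 -m pendant '{"dp":[[1.5,0.5,0.8],[1.5,0.5,0.8]],"rotation":[[0,0,0],[0,0,0]],"fingers":[40,40]}' 80
python3 - <<'E'
from cloud import *
to(None)
from fit import fit
fit(71)
to(None)
E
python3 tilt.py
```

```text
clock: 19.25
ee_pos: [0.5084, 0.0503, 0.0089]
tcp_rot: [-3.132, 0.017, 1.399]
wrist_force: [-10.0, -7.2, 8.4]
grip_width: 0.0483
pos [508.4  50.3   8.9] rpy deg [-179.45    0.98   80.19] F [-10.   -7.2   8.4] T [-0.69  1.18 -0.21] w 48.3 t 19.25
fence X [524.8 529.7 535.6]
stop n 9715 Ymin [221.9 223.2] X [450.5 516.2]
stone n 21628 Ymax [220.6 228.2] Z 71.0 tcp 492.2 136.5
20 X [468.8 517.5]
40 X [468.9 517.4]
60 X [468.9 517.5]
75 X [468.9 517.5]
tilt [-0.0062 -0.0003]
rect [520.2 114.1  90.3  50.8  80.7]
pos [508.3  50.3   8.9] rpy deg [-179.44    0.99   80.18] F [-8.6 -7.5  8.5] T [-0.71  1.24 -0.21] w 48.7 t 19.3
stop 9188 [-2.00000e-04  1.80000e-03  5.52663e+01]
counter 42191 [5.000e-04 1.000e-04 8.415e-01]
counter far 55411 [1.000e-04 1.000e-04 8.353e-01]
stone 18939 [-5.60000e-03  1.00000e-04  7.10443e+01]
```

```bash
cat > lev.py <<'E'
from cloud import *
from scipy.spatial.transform import Rotation as Ro
s=r.state();A=Ro.from_euler('xyz',s['tcp_rot'])
B=Ro.from_euler('xyz',np.radians([-179.86,.45,80.16]))
print('lev',(A.inv()*B).as_rotvec().round(4),'F tool',A.inv().apply(s['wrist_force']).round(1),'T tool',A.inv().apply(s['wrist_torque']).round(2))
to(None)
E
python3 lev.py
```

```text
lev [-0.0072  0.0092  0.0004] F tool [-8.5 -8.3 -8.1] T tool [ 1.08 -0.86  0.16]
pos [508.3  50.3   8.9] rpy deg [-179.45    0.98   80.18] F [-9.5 -6.9  8.3] T [-0.67  1.21 -0.17] w 48.8 t 19.35
```

```bash
python3 -m pendant '{"dp":[[1.5,0.2,1],[1.5,0.2,1]],"rotation":[[-0.008,0.004,0],[-0.004,0.004,0]],"fingers":[40,40]}' 80
python3 lev.py; python3 - <<'E'
from fit import fit
fit(71)
E
python3 tilt.py
```

```text
clock: 19.55
ee_pos: [0.5086, 0.0504, 0.0088]
tcp_rot: [3.142, 0.014, 1.399]
wrist_force: [-5.6, -5.6, 9.0]
grip_width: 0.0487
lev [0.0025 0.0058 0.    ] F tool [-6.6 -4.6 -8.9] T tool [ 1.49 -0.74  0.15]
pos [508.6  50.4   8.8] rpy deg [180.     0.78  80.16] F [-5.6 -5.6  9. ] T [-0.48  1.59 -0.17] w 48.7 t 19.55
fence X [524.9 529.7 535.6]
stop n 9745 Ymin [221.9 223.2] X [450.4 516.2]
stone n 21543 Ymax [220.6 228.2] Z 70.9 tcp 492.4 136.7
20 X [468.5 517.2]
40 X [468.6 517.1]
60 X [468.7 517.2]
75 X [468.6 517.3]
tilt [ 0.0013 -0.0001]
rect [520.  114.2  89.7  50.5  80.5]
stop 9192 [7.00000e-04 1.30000e-03 5.53032e+01]
counter 41775 [4.000e-04 1.000e-04 8.428e-01]
counter far 55757 [2.000e-04 1.000e-04 8.223e-01]
stone 19012 [3.10000e-03 3.00000e-04 7.08377e+01]
```

```bash
python3 -m pendant '{"dp":[[3,1.2,2],[3,1.2,2]],"rotation":[[-0.003,0.004,0],[-0.003,0.004,0]],"fingers":[40,40]}' 80
python3 lev.py; python3 - <<'E'
from fit import fit
fit(71)
E
python3 tilt.py; python3 lev.py
```

```text
clock: 19.85
ee_pos: [0.5085, 0.0503, 0.0087]
tcp_rot: [-3.137, 0.017, 1.4]
wrist_force: [-19.0, -13.1, 22.5]
grip_width: 0.0484
lev [-0.0019  0.0092  0.0011] F tool [-16.5 -16.6 -22.2] T tool [ 2.45 -2.07  0.4 ]
pos [508.5  50.3   8.7] rpy deg [-179.75    0.97   80.22] F [-19.  -13.1  22.5] T [-1.63  2.76 -0.43] w 48.4 t 19.85
fence X [524.8 529.6 535.6]
stop n 9763 Ymin [221.8 223.2] X [450.5 516.1]
stone n 21659 Ymax [220.7 228.2] Z 70.8 tcp 492.4 136.6
20 X [468.6 517.3]
40 X [468.7 517.3]
60 X [468.7 517.4]
75 X [468.7 517.3]
tilt [-0.0009  0.    ]
rect [520.2 114.2  90.   50.5  80.4]
stop 9202 [6.000e-04 2.600e-03 5.525e+01]
counter 41907 [5.000e-04 1.000e-04 8.602e-01]
counter far 55583 [1.000e-04 1.000e-04 8.369e-01]
stone 18993 [-2.0000e-04 -4.0000e-04  7.0854e+01]
lev [-0.0018  0.0091  0.0009] F tool [-16.5 -15.2 -22.6] T tool [ 2.42 -1.98  0.42]
pos [508.5  50.3   8.7] rpy deg [-179.76    0.97   80.22] F [-17.7 -13.3  22.9] T [-1.55  2.71 -0.45] w 48.4 t 19.95
```

```bash
python3 - <<'E'
from cloud import *
c=save('wrist','w12.png');c=save('side','s12.png');i=cv2.resize(c['img'][180:360,170:400],None,fx=3,fy=3,interpolation=cv2.INTER_CUBIC);cv2.imwrite('pics/s12c.png',i[:,:,::-1])
E
python3 lev.py
```

```text
lev [-0.0017  0.009   0.0008] F tool [-15.7 -14.7 -21.4] T tool [ 2.49 -1.94  0.39]
pos [508.5  50.3   8.7] rpy deg [-179.76    0.96   80.21] F [-17.  -12.6  21.7] T [-1.49  2.78 -0.42] w 48.4 t 20.05
```

View pics/w12.png

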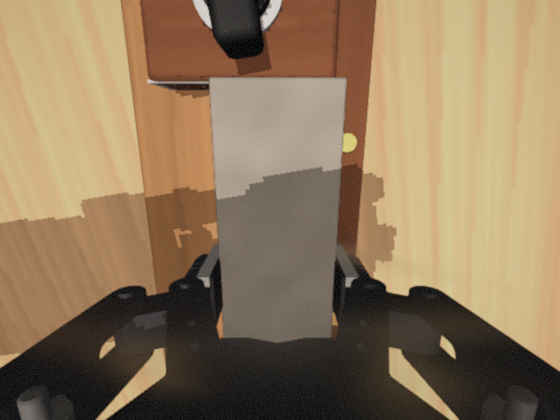

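View pics/s12c.png

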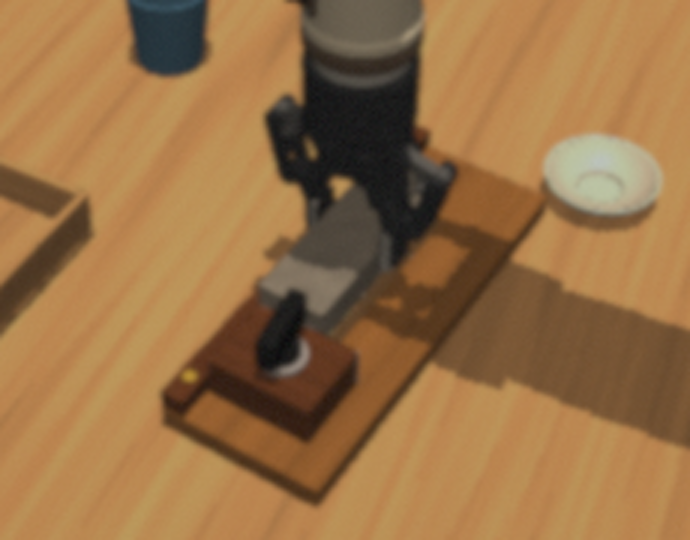

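The wrist view shows the stone's far edge over the steel stop face (row about 80) and its right side along the fence (column about 342). The side view shows the stone in the corner with the knob bar along the fence. Forces are steady, so I'm handing in.

```bash
python3 -c "
from plant import r
print(r.close_job()); s=r.state(); print(s['wrist_force'],s['ee_pos'],s['clock'])"
```

```text
the job is handed in; nothing more can be done
None
the job is handed in; nothing more can be done
```

I locked the stop and pushed the whetstone into the corner. The job was handed in at about 20 s with the gripper still holding the push. The hand-in reports no verdict, and nothing could be read after it, so these checks are all from just before.

**Knob:** I turned it clockwise to about 1.41 rad, measured from the bar's angle against the fence; tight starts at 1.25. The stop's measured position changed by about 1 mm between views, which is within the calibration error.

**Stone:**
- **Seating:** its top was 70 mm above the counter and level to within about 0.1°, so it sits flat on the board.
- **Fence:** its side ran parallel to the fence to about 0.1 mm along its front half, the part in view.
- **Stop:** it did not move when I raised the push, so it was bearing on the stop. The cameras could not see the contact itself.
- **Final push:** about 16 N toward the stop, 15 N into the fence and 22 N down. The push toward the stop is well under its 25 N limit.

**What went wrong along the way:**
- **Fingertip offset:** the fingertips end about 40 mm behind the reported tool point, so my first grip closed above the knob. I re-gripped using the camera measurement.
- **Stone direction:** I first misread which way the stone lay, and corrected it from the wrist view before gripping.
- **Tilt:** the stone tilted about 0.3° during pushing, and I levelled it before the final push.

The crate, teacup and dish were not touched as far as the pictures show. I did not re-measure their positions at the end.

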